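# Scan out the pencil tin

## Robot

A 6-joint arm with a two-finger parallel gripper is mounted at the origin on the work surface. World frame = base frame: x ahead of the robot, y to its left, z up, the work surface at z = 0. Lengths are in m, angles in rad, forces in N, time in s.
With the tool pointing down it reaches from about 0.325 to 0.875 m from the base axis. Payload 4.4 kg.
Tool frame: the origin (TCP) lies at the very end of the fingers, on their centre line; the grasp point (between the pads) lies 19 mm behind it; z points along the fingers, y is the line along which they close (so a half turn about z gives the same grasp; the last joint's range is limited). The gripper opens to 85 mm and grips with 20 to 120 N. Pads are 22 mm wide; open, the fingers measure 114 mm over their backs; the gripper's body (76 mm by 85 mm) begins 54 mm behind the grasp point. The pads swing forward as they close: fully open they stand 13 mm farther back than shut.
Start: joints at [-1.331, 0.207, 1.542, -0, 1.393, -0.15], TCP at [0.219, -0.532, 0.231] pointing down, gripper open.
Joint ranges: [-2.73, 2.73], [-0.86, 2.22], [0.23, 2.46], [-1.11, 4.25], [0.08, 2.63], [-2.82, 2.82]. Speed limits (rad/s): [2.79, 2.79, 3.14, 3.14, 3.14, 3.14].

## Interface

Orientations are given as a 3x3 rotation matrix whose columns are the frame's x, y, z axes.
In Python, from workcell import manip gives the robot as it stands.
- The arm moves only by the tool play_rows, never from a script. Its argument "targets" is a list of rows, each a list of 7 numbers: the turn, a rotation vector about the tool's x, y, z in degrees, then the shift along the tool's x, y, z in m, then the finger opening in m, from 0 to 0.0854. In form: [[rx, ry, rz, dx, dy, dz, claw], ...]. A call has 1 to 20 rows; each row is the pose to reach, as a shift and turn from the pose commanded when the call began, along the tool's axes at that moment; what a row does not reach only later rows make up. A row lasts 1/10 s, in which the tool goes at most 50 mm and 8.59 degrees, less where a joint would pass 70% of its speed; a pose out of reach is approached as far as the arm can. A call with a gripper value outside its range is refused whole. The fingers move at their own pace and stop on an object; the grip force is fixed at half the most. Time passes only in rows, so rows that repeat a pose let the fingers close. It gives the time, the measured TCP pose, the force, the opening and the grip force at its end, in the units of the state.
- manip.read_state(): the state, without advancing time (a new reading comes with each control period).
- manip.capture(name): name is "side" or "top" or "wrist"; returns a dict with "frame" (420x560x3 uint8, blue, green, red), "camera_matrix" (3x3 intrinsics, pixels), "rvec" (rotation vector, rad) and "tvec" (3), from world to camera coordinates, as OpenCV has them. Camera axes: x right, y down, z forward; pixel columns grow to the right and rows downward; lengths in m; the calibration is good to about 2 mm. The wrist camera is an equidistant fisheye: a pixel r from the principal point sees the ray r / f radians off the axis. A picture is of the moment at which its call begins. There is no depth.
- manip.hand_in(): hands the job in; it is judged then, once.
Trained networks look in a picture, given as the dict that the camera call returned (one of the last four; its "shot" number tells which), for a name from the list of things; names that differ only in an ending like _2 or _b are one class to them, and where a whole thing is asked for, a point or a joint stands for the part that bears it (a point fixed in the world has none). Each returns a list of dicts, best first, with "confidence" (0 to 1); they miss things now and then, are a little off and sometimes report something else, mostly with a low value. They report only what shows in the picture. A call takes as long as a camera call.
- manip.outline_of(picture, target): "pixels" (420x560 bool, what is visible of it) and "location" ([row, column] in pixels, amid what is visible of it).
The state is a dict: "clock": time; "joints": joint angles; "joint_vel": joint speeds; "tau": joint torques, N m; "tcp_pos": TCP position; "eef_rot": TCP orientation; "ft_force": force on the tool from outside, world axes, zero at the start; "torque": the same for the moment, N m; "grip_width": finger opening in m; "grasp_force": force on a finger pad.
Only numpy, scipy, OpenCV 4.12 (cv2) and the standard library are available. Lean on these libraries where they do the work, as an engineer would, in place of code of your own. Each camera call takes 0.05 s, during which the arm holds its last target. There are 200 camera calls.

## Task

Sign out the flat metal pencil tin for the class: open its lid right back to the stop, then take the barcode scanner from its charging cradle and aim it squarely at the middle of the stock label inside the lid, window about a hand's width (10 cm) away, holding it still there for at least a second. Do not touch the tin with the scanner. Then set the scanner back in its cradle, fully down as you found it, leaving the tin wide open and the things around undisturbed.

Things in the scene. Friction and masses are not known exactly. Their poses are not given: they have to be found in the camera images.
- tin: Hinged flat tin of bare metal with a printed card on its lid, 104 mm (x) by 200 mm (y), 25 mm high when shut, full of pencils, stuck fast to the table. Origin: centre of the underside; z up. Its front, with the thumb tab, faces its -x (towards the robot, turned up to 0.35 rad); the hinge runs along its rear edge, at x = +52, z = 16 mm, parallel to its y.
- tin_lid (a joint): Angle of the tin's lid, rad: starts at 0 to 0.2 (shut or ajar) and grows as its front edge rises and goes over to the rear, up to the stop at 2.0, where it leans 25 degrees back past upright. The hinge is stiff (about 0.1 N m, so 1 to 2 N at the tab): the lid stays at any angle where it is left.
- lid_hinge (a point): Middle of the hinge line, turning with the lid: y along the hinge; x is the tin's x when shut, so the lid and tab always lie on its -x side; +z is the lid's outer side. The lid is a tray 104 by 200 mm, 9 mm deep, from z = 0 (rim) to z = 9 mm (outer face).
- lid_tab (a point): Middle of the rolled end of the thumb tab: a roll 24 mm long along y, 8 mm thick, on a 3 mm tongue of that width, 18 mm in front of the lid's front edge; at x = -122, z = +4 mm in lid_hinge's axes (shared), 20 mm above the table when shut. Pinch its two ends from above (fingers closing along y); it turns between the fingers as the lid swings.
- label (a point): Middle of the face of the stock label: white with black bars, 56 mm (y) by 30 mm (x), inside the lid, in the left half seen from the robot (colour chart on the right); hidden when shut. At x = -52, y = +45, z = +6 mm in lid_hinge's axes (shared). It looks along its -z: at the lid's stop, towards the tin's front and 25 degrees upward.
- cradle: Charging cradle, black and grey plastic, 136 mm (x) by 96 mm (y), fixed to the table: a trough 104 by 68 mm (4 mm play for the scanner all round), floor 22 mm up, side walls with flared lips up to 50 mm, end walls up to 33 mm. Origin: centre of its underside, z up; x along the trough, the way the scanner looks, within 0.4 rad of the robot's +x.
- scanner: Cordless grey pistol barcode scanner, 0.15 to 0.35 kg, head down in the cradle, handle up; it reads by itself, held handle up as well. x: the way the window looks; z: up. Origin under the head, seated at x = -14, z = +22 mm of the cradle, axes parallel. Head: x -34 to 62, z 0 to 42, 60 mm wide. Handle: 36 (x) by 28 mm (y), flat sides, z 40 to 124, leaning 0.2 rad to -x.
- scanner_window (a point): Middle of the scanner's window on the nose, at x = +62, y = 0, z = +21 mm of the scanner's origin; looks along +x. Axes as the scanner.
- scanner_grip (a point): Upper part of the handle, where to hold it across its 28 mm width (fingers closing along the scanner's y), 24 mm below the handle's end, which keeps that end clear of the gripper's palm; at x = -6.5, y = 0, z = +100 mm of the scanner's origin. Axes as the scanner.
- spray_bottle: Bystander: white pump spray bottle, 60 mm across, 174 mm high, at the far left. Origin: centre of its underside.
- brush_pot: Bystander: green glazed pot, 92 mm across and 94 mm high, with brushes up to 225 mm, at the far right. Origin: centre of its underside.
- water_jar: Bystander: empty glass, 72 mm across, 85 mm high, far side in the middle. Origin: centre of its underside.

How it is judged:
On the way, in this order (a step that is already met when the one before it is completed fails the run):
1. the tin's lid is open to its stop (value of joint tin_lid above 1.8 rad), for 0.2 s.
2. the scanner is held still for 1 s, window 60 to 160 mm from the label in the open lid, line of sight within 15 mm (each way) of the label's middle and 0.5 rad of square (x of label in the frame of scanner_window between 0.06 and 0.16 m and y of label in the frame of scanner_window between -0.015 and 0.015 m and z of label in the frame of scanner_window between -0.015 and 0.015 m and angle between the x axis of scanner_window and the z axis of label, either way round below 0.5 rad and z of scanner_window in the frame of label below -0.05 m and value of joint tin_lid above 1.8 rad and linear speed of scanner below 0.02 m/s and angular speed of scanner below 0.12 rad/s and contact force between the fingers and scanner above 1 N), for 1 s.
At the end, for the whole second after the job is handed in: The scanner stands at rest in its cradle as at the start, fully down (window within 7 mm along and across and 5 mm in height of its seated place, tilt under 0.1 rad, turned less than 0.12 rad from the cradle), and the lid is still open at over 1.8 rad (x of scanner_window in the frame of cradle between 0.041 and 0.055 m and y of scanner_window in the frame of cradle between -0.007 and 0.007 m and z of scanner_window in the frame of cradle between 0.038 and 0.047 m and angle between scanner's own z axis and vertical below 0.1 rad and angle between the x axis of scanner and the x axis of cradle, either way round below 0.12 rad and linear speed of scanner below 0.02 m/s and value of joint tin_lid above 1.8 rad); the robot touches nothing.
It fails at once if the scanner touches the tin or its lid (contact force between scanner and tin above 0.5 N).
It fails at once if the spray bottle is moved by more than 20 mm or tipped over (distance of spray_bottle from where it was at the start of the episode above 0.02 m or angle between spray_bottle's own z axis and vertical above 0.3 rad).
It fails at once if the brush pot is moved by more than 20 mm or tipped over (distance of brush_pot from where it was at the start of the episode above 0.02 m or angle between brush_pot's own z axis and vertical above 0.3 rad).
It fails at once if the water jar is moved by more than 20 mm or tipped over (distance of water_jar from where it was at the start of the episode above 0.02 m or angle between water_jar's own z axis and vertical above 0.3 rad).
It also fails if it takes over 61 s, if anything falls off the work surface, if the arm or the gripper's body presses on something with over 40 N, if the wrist force passes 120 N, or if a joint passes its speed limit or range.

## Working session

There is one attempt and no reset: what is moved stays moved. The work goes in short steps, Python scripts to look and compute and a tool call to move; the robot and the scene stay as the last step left them, time stands still between calls to the robot, and variables do not carry over. Pictures are saved under pics/ and viewed, at most 10 in all, crops included, and the job is handed in when it is done.

Besides the shell and the picture viewer there is one more tool, called by a JSON object that holds its "api" and its "payload", one argument or row to a line. play_rows: Moves the arm, as the interface text tells. Its arguments: {"type":"object","properties":{"targets":{"type":"array","items":{"type":"array","items":{"type":"number"}}}},"required":["targets"]}

```bash
mkdir -p pics; cat > h.py <<'E'
import numpy as np, cv2, pickle
from workcell import manip
def cap(n, save=None):
    p=manip.capture(n)
    if save: cv2.imwrite('pics/'+save,p['frame'])
    return p
E
python3 - <<'E'
from h import *
s=manip.read_state(); print({k:np.round(v,3).tolist() for k,v in s.items()})
out={}
P={n:cap(n,n+'0.png') for n in('side','top')}
for n,p in P.items():
    print(n,np.round(p['camera_matrix'],1).tolist(),p['rvec'],p['tvec'])
    for t in ['tin','lid_tab','cradle','scanner','scanner_grip','spray_bottle','brush_pot','water_jar']:
        r=manip.outline_of(p,t)
        print(n,t,[(round(d['confidence'],2),np.round(d['location']).tolist(),int(d['pixels'].sum())) for d in r[:2]])
        if r: out[n,t]=r[0]['pixels']
pickle.dump((P,out),open('o0.pkl','wb'))
cv2.imwrite('pics/both0.png',cv2.resize(np.vstack([P['side']['frame'],P['top']['frame']]),None,fx=.71,fy=.71))
E
```

```text
{'clock': 0.0, 'joints': [-1.33, 0.207, 1.543, -0.0, 1.394, -0.15], 'joint_vel': [0.002, -0.002, -0.001, 0.001, 0.001, 0.0], 'tau': [-0.001, -38.304, -29.16, -0.0, 0.011, -0.0], 'tcp_pos': [0.219, -0.531, 0.23], 'eef_rot': [[0.925, 0.381, -0.001], [0.381, -0.925, 0.002], [0.0, -0.002, -1.0]], 'ft_force': [0.33, -0.398, 0.596], 'torque': [0.004, 0.016, 0.014], 'grasp_force': 0.0, 'grip_width': 0.085}
side [[454.8, 0.0, 284.1], [0.0, 454.8, 221.6], [0.0, 0.0, 1.0]] [ 0.9231175  -2.29851597  1.27902792] [0.43516586 0.32194736 0.85154043]
side tin [(0.69, [188.0, 345.0], 1288), (0.68, [241.0, 337.0], 2243)]
side lid_tab [(0.96, [232.0, 337.0], 1343), (0.5, [281.0, 258.0], 1586)]
side cradle [(0.82, [305.0, 255.0], 1148)]
side scanner [(0.59, [279.0, 262.0], 1472)]
side scanner_grip [(0.92, [279.0, 257.0], 1446)]
side spray_bottle [(0.72, [278.0, 169.0], 1537), (0.71, [280.0, 262.0], 1499)]
side brush_pot [(0.93, [187.0, 344.0], 1143)]
side water_jar [(0.86, [223.0, 227.0], 817)]
top [[420.9, 0.0, 282.5], [0.0, 420.9, 198.0], [0.0, 0.0, 1.0]] [ 2.17185023 -2.12171224  0.17612697] [-0.02211152  0.61148985  0.91712815]
top tin [(0.65, [231.0, 343.0], 4085)]
top lid_tab [(0.58, [232.0, 345.0], 3887)]
top cradle [(0.67, [227.0, 221.0], 1241)]
top scanner [(0.9, [228.0, 205.0], 1182)]
top scanner_grip [(0.91, [228.0, 208.0], 1214)]
top spray_bottle [(0.84, [168.0, 145.0], 1040)]
top brush_pot [(0.89, [176.0, 428.0], 1768), (0.19, [231.0, 348.0], 3901)]
top water_jar [(0.94, [124.0, 264.0], 902), (0.37, [225.0, 206.0], 1246)]
```

```bash
ls -R . | head -30; python3 -c "
from workcell import manip; print([a for a in dir(manip) if a[0]!='_'])"
```

```text
.:
h.py
o0.pkl
pics

./pics:
both0.png
side0.png
top0.png
['MotionError', 'capture', 'hand_in', 'outline_of', 'read_state']
```

```bash
python3 - <<'E'
import cv2
t=cv2.imread('pics/top0.png')[60:300,100:500];cv2.imwrite('pics/topc.png',cv2.resize(t,None,fx=2,fy=2,interpolation=cv2.INTER_CUBIC))
t=cv2.imread('pics/side0.png')[120:360,100:480];cv2.imwrite('pics/sidec.png',cv2.resize(t,None,fx=2,fy=2,interpolation=cv2.INTER_CUBIC))
E
```

```text
(no output)
```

View pics/topc.png

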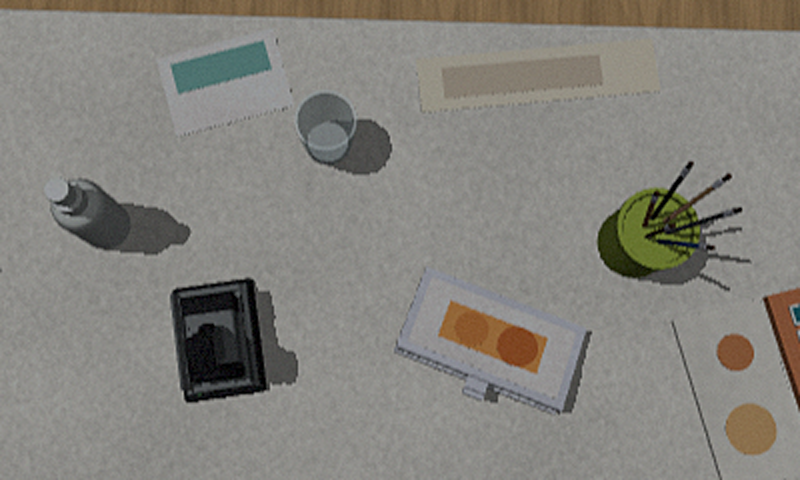

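View pics/sidec.png

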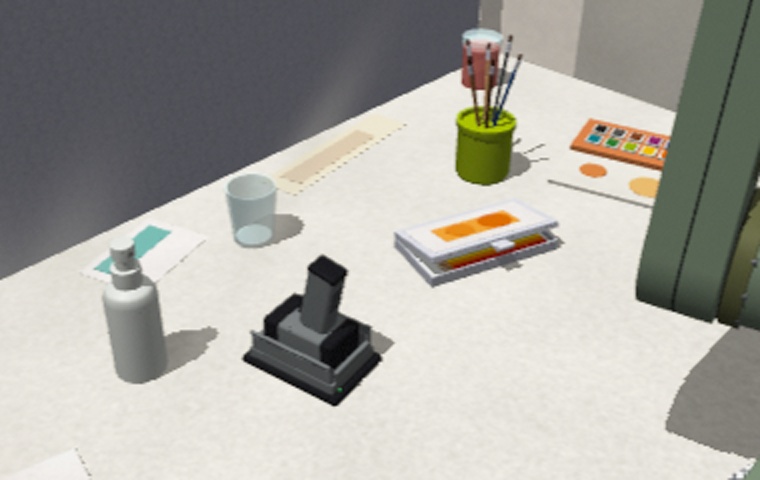

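The top crop shows the tin ajar at about (495,340) with its tab at (476,388), and the cradle at (218,340). In the side crop the scanner handle stands up at (325,290). I'll fit the poses to the silhouettes next.

```bash
cat >> h.py <<'E'
from scipy.optimize import minimize
def Rz(a): c,s=np.cos(a),np.sin(a); return np.array([[c,-s,0],[s,c,0],[0,0,1.]])
def Ry(a): c,s=np.cos(a),np.sin(a); return np.array([[c,0,s],[0,1,0],[-s,0,c]])
def box(x0,x1,y0,y1,z0,z1): return np.array([[x,y,z] for x in(x0,x1) for y in(y0,y1) for z in(z0,z1)])/1000.
def proj(p,X,fish=False):
    R=cv2.Rodrigues(p['rvec'])[0]; C=X@R.T+np.ravel(p['tvec']); K=p['camera_matrix']
    if fish:
        r=np.hypot(C[:,0],C[:,1])+1e-12; th=np.arctan2(r,C[:,2]); u=C[:,:2]/r[:,None]*th[:,None]
    else: u=C[:,:2]/C[:,2:]
    return np.c_[u[:,0]*K[0,0]+K[0,2],u[:,1]*K[1,1]+K[1,2]]
def lidT(q):  # lid pts (lid_hinge frame)->tin frame ; front rises
    return Ry(q),np.array([.052,0,.016])
def tin_parts(v):
    x,y,a,q=v; R=Rz(a); t=np.array([x,y,0]); L,l=lidT(q)
    f=lambda B:B@R.T+t; g=lambda B:f(B@L.T+l)
    return [f(box(-52,52,-100,100,0,16)),g(box(-104,0,-100,100,0,9)),g(box(-126,-104,-12,12,0,8))]
def cr_parts(v):
    x,y,a=v[:3]; R=Rz(a); t=np.array([x,y,0]); f=lambda B:B@R.T+t
    h=box(-18,18,-14,14,0,86); h=h@Ry(-.2).T  # handle
    o=np.array([-.014,0,.022])
    hb=h+np.array([.0055,0,.040])+o   # grip (-6.5,100): centre line at z=40 -> x=-6.5+60*tan.2
    return [f(box(-68,68,-48,48,0,14)),f(box(-60,60,-46,46,0,33)),f(box(-50,50,-46,46,0,48)),f(box(-34,62,-30,30,0,42)+o),f(hb)]
def rend(p,parts,S=4,fish=False):
    m=np.zeros((420*S,560*S),np.uint8)
    for B in parts:
        u=(proj(p,B,fish)+.5)*S-.5
        cv2.fillConvexPoly(m,cv2.convexHull(np.round(u).astype(np.int32)),1)
    return cv2.resize(m.astype(np.float32),(560,420),interpolation=cv2.INTER_AREA)
def cost(v,parts,obs,fish=False):
    c=0
    for p,m in obs:
        r=rend(p,parts(v),fish=fish); c+=np.abs(r-m).sum()/m.sum()
    return c
def fit(v0,parts,obs,st,fish=False):
    v0=np.array(v0,float)
    for k in range(3):
        s=np.vstack([v0]+[v0+np.eye(len(v0))[i]*st[i]*(1 if k%2==0 else -1)/(k+1) for i in range(len(v0))])
        r=minimize(cost,v0,args=(parts,obs,fish),method='Nelder-Mead',options=dict(initial_simplex=s,xatol=1e-5,fatol=1e-5,maxiter=400)); v0=r.x
    return v0,r.fun
def ray(p,u,z):
    R=cv2.Rodrigues(p['rvec'])[0];K=p['camera_matrix'];o=-R.T@np.ravel(p['tvec'])
    d=R.T@np.array([(u[0]-K[0,2])/K[0,0],(u[1]-K[1,2])/K[1,1],1]); return o+d*(z-o[2])/d[2]
E
python3 - <<'E'
from h import *
P,out=pickle.load(open('o0.pkl','rb'))
m=manip
T=P['top'];S=P['side']
# approx
for n,u in dict(tin=(347,228),tab=(338,254),crad=(209,230)).items(): print(n,ray(T,u,.02))
tt=out['top','tin'].astype(np.float32); ts=None
r=[d for d in manip.outline_of(S,'tin')]; ts=r[1]['pixels'].astype(np.float32)
x,y,_=ray(T,(347,228),.02)
for obs in ([(T,tt)],[(S,ts)],[(T,tt),(S,ts)]):
    v,f=fit([x,y,-.2,.12],tin_parts,obs,[.01,.01,.1,.1]); print('tin',v.round(4),f)
ct=(out['top','cradle']|out['top','scanner']|out['top','scanner_grip']).astype(np.float32)
cs=(out['side','cradle']|out['side','scanner']|out['side','scanner_grip']).astype(np.float32)
x,y,_=ray(T,(209,230),.02)
for obs in ([(T,ct)],[(S,cs)],[(T,ct),(S,cs)]):
    w,f=fit([x,y,.08],cr_parts,obs,[.01,.01,.1]); print('cr',w.round(4),f)
for n,z,g in(('spray_bottle',.06,0),('brush_pot',.05,0),('water_jar',.04,0)):
    q=np.argwhere(out['top',n]).mean(0); print(n,ray(T,q[::-1],z).round(3))
vis=[]
for p in(T,S):
    f=cv2.resize(p['frame'],None,fx=2,fy=2,interpolation=cv2.INTER_CUBIC)
    for B in tin_parts(v)+cr_parts(w):
        cv2.polylines(f,[cv2.convexHull(((proj(p,B)+.5)*2).astype(np.int32))],True,(0,0,255),1)
    vis.append(f)
a=vis[0][340:580,300:800]; b=vis[1][360:640,420:920]
cv2.imwrite('pics/fit.png',np.vstack([a,b]))
E
```

```text
tin [ 0.54887202 -0.16013594  0.02      ]
tab [ 0.48820652 -0.13923407  0.02      ]
crad [0.53669822 0.16100713 0.02      ]
tin [ 0.5436 -0.1538 -0.3517  0.2335] 0.031012851744890213
tin [ 0.5444 -0.1582 -0.3511  0.1897] 0.024855105206370354
tin [ 0.5438 -0.1558 -0.3549  0.2157] 0.08035454154014587
cr [0.5382 0.1605 0.1805] 0.0614682212471962
cr [0.5386 0.1586 0.1559] 0.1330873966217041
cr [0.5384 0.1603 0.1729] 0.2015354186296463
spray_bottle [0.676 0.311 0.06 ]
brush_pot [ 0.672 -0.339  0.05 ]
water_jar [0.791 0.044 0.04 ]
```

View pics/fit.png

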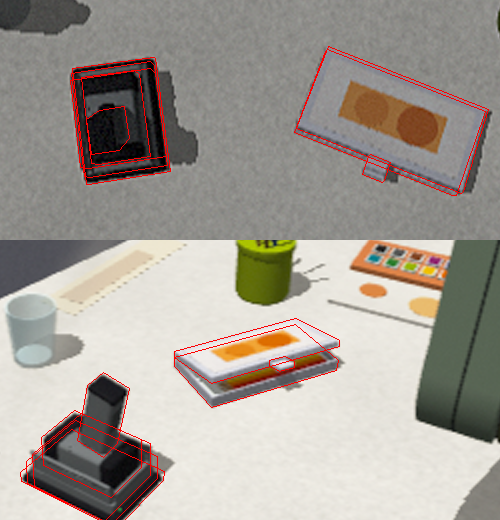

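The overlay agrees to within a couple of mm: tin at (0.544,-0.157), yaw -0.35, lid about 0.2, and cradle at (0.538,0.160), yaw about 0.17. Next I'll move above the tab.

```bash
cat >> h.py <<'E'
def goal(yaw,tilt=0):  # tool down, tool x at yaw; tilt about tool y
    c,s=np.cos(yaw),np.sin(yaw); R=np.array([[c,s,0],[s,-c,0],[0,0,-1.]])
    return R@Ry(tilt)
def row(p,R,s=None):
    s=s or manip.read_state(); R0=np.array(s['eef_rot']); d=R0.T@(np.array(p)-s['tcp_pos'])
    rv=np.degrees(cv2.Rodrigues(R0.T@R)[0].ravel())
    print('row',rv.round(2).tolist(),d.round(4).tolist(),'n>=',max(np.linalg.norm(d)/.05,np.linalg.norm(rv)/8.59).round(1))
E
python3 -c "
from h import *
row([.481,-.134,.17],goal(-.352))"
```

```text
row [0.0, -0.0, 42.56] [0.3937, -0.2679, 0.0613] n>= 9.6
```

{"api": "play_rows", "payload": {
  "targets": [
    [0,0,42.56,0.3937,-0.2679,0.0613,0.0854],
    [0,0,42.56,0.3937,-0.2679,0.0613,0.0854],
    [0,0,42.56,0.3937,-0.2679,0.0613,0.0854],
    [0,0,42.56,0.3937,-0.2679,0.0613,0.0854],
    [0,0,42.56,0.3937,-0.2679,0.0613,0.0854],
    [0,0,42.56,0.3937,-0.2679,0.0613,0.0854],
    [0,0,42.56,0.3937,-0.2679,0.0613,0.0854],
    [0,0,42.56,0.3937,-0.2679,0.0613,0.0854],
    [0,0,42.56,0.3937,-0.2679,0.0613,0.0854],
    [0,0,42.56,0.3937,-0.2679,0.0613,0.06],
    [0,0,42.56,0.3937,-0.2679,0.0613,0.06],
    [0,0,42.56,0.3937,-0.2679,0.0613,0.06],
    [0,0,42.56,0.3937,-0.2679,0.0613,0.06],
    [0,0,42.56,0.3937,-0.2679,0.0613,0.06]
  ]
}}

```text
clock: 2.35
tcp_pos: [0.4806, -0.1353, 0.1703]
eef_rot: [[0.938, -0.347, 0.0], [-0.347, -0.938, -0.0], [0.0, 0.0, -1.0]]
ft_force: [0.2, -0.4, 0.4]
grip_width: 0.0602
grasp_force: 0.0
```

```bash
python3 - <<'E'
from h import *
s=manip.read_state(); print(s['tcp_pos'].round(4) if hasattr(s['tcp_pos'],'round') else s['tcp_pos'],s['grip_width'])
p=cap('wrist'); print(np.round(p['camera_matrix'],1).tolist())
R=cv2.Rodrigues(p['rvec'])[0]; print('cam',(-R.T@np.ravel(p['tvec'])).round(3))
r=manip.outline_of(p,'lid_tab'); print([(d['confidence'],d['location']) for d in r])
pickle.dump((p,[d['pixels'] for d in r]),open('w1.pkl','wb'))
v=[.544,-.157,-.352,.2]
f=cv2.resize(p['frame'],None,fx=1.4,fy=1.4,interpolation=cv2.INTER_CUBIC)
for B in tin_parts(v):
    cv2.polylines(f,[cv2.convexHull(((proj(p,B,True)+.5)*1.4).astype(np.int32))],True,(0,0,255),1)
cv2.imwrite('pics/w1.png',f)
E
```

```text
[ 0.4806 -0.1353  0.1703] 0.060207848924299236
[[325.2, 0.0, 282.5], [0.0, 325.2, 209.0], [0.0, 0.0, 1.0]]
cam [ 0.552 -0.162  0.311]
[(0.63, [125.2, 281.0])]
```

View pics/w1.png

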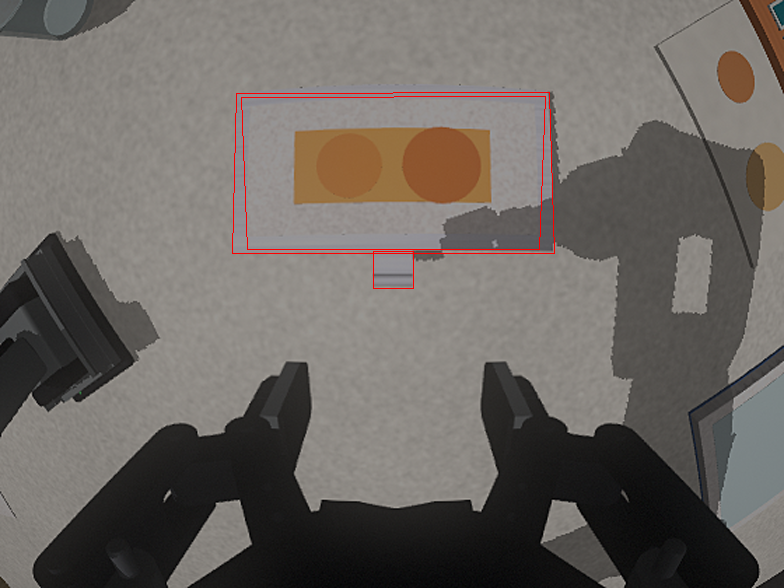

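The overlay lines up on the tab at (393,270), and the fingers are centred on it at about column 396. A joint fit over the three views will refine the lid angle.

```bash
python3 - <<'E'
from h import *
P,out=pickle.load(open('o0.pkl','rb')); p,ms=pickle.load(open('w1.pkl','rb'))
lid=lambda v:tin_parts(v)[1:]
W=(p,ms[0].astype(np.float32)); S=(P['side'],out['side','lid_tab'].astype(np.float32)); T=(P['top'],out['top','lid_tab'].astype(np.float32))
def c(v,sets): return sum(cost(v,lid,[o],fish=(o is W)) for o in sets)
for sets in([W],[S],[T],[W,S],[W,S,T]):
    v=np.array([.544,-.157,-.352,.2])
    for k in(1,-1,1):
        r=minimize(c,v,args=(sets,),method='Nelder-Mead',options=dict(initial_simplex=np.vstack([v]+[v+k*np.eye(4)[i]*[.006,.006,.05,.06][i] for i in range(4)]),xatol=1e-5)); v=r.x
    tab=tin_parts(v)[2].mean(0); print(v.round(4),round(r.fun,4),tab.round(4))
E
```

```text
[ 0.546  -0.1573 -0.3486  0.1953] 0.0276 [ 0.4896 -0.1368  0.0422]
[ 0.5451 -0.156  -0.3432  0.2227] 0.0707 [ 0.4893 -0.136   0.0453]
[ 0.5425 -0.153  -0.347   0.269 ] 0.0274 [ 0.4881 -0.1334  0.0504]
[ 0.546  -0.1569 -0.3434  0.2119] 0.1037 [ 0.4898 -0.1368  0.0441]
[ 0.5447 -0.1559 -0.3467  0.2114] 0.181 [ 0.4887 -0.1357  0.044 ]
```

```bash
python3 - <<'E'
from h import *
v=[.5455,-.1567,-.347]
def tab(q): L,l=lidT(q); return L@np.array([-.122,0,.004])+l
w=Rz(v[2])@tab(.203)+[v[0],v[1],0]; print(w); row(w-[0,0,.011],goal(v[2]))
for a,b in((.203,1.2),(1.2,2.03)):
    print([[0,0,0,round(d[0],4),0,round(-d[2],4),0.0] for q in np.linspace(a,b,13)[1:] for d in[tab(q)-tab(a)]])
E
```

```text
[ 0.48278638 -0.13402072  0.04451412]
row [0.01, -0.02, -0.42] [0.0015, -0.002, 0.1367] n>= 2.7
[[0, 0, 0, np.float64(0.0028), 0, np.float64(-0.0098), 0.0], [0, 0, 0, np.float64(0.0064), 0, np.float64(-0.0192), 0.0], [0, 0, 0, np.float64(0.0107), 0, np.float64(-0.0284), 0.0], [0, 0, 0, np.float64(0.0158), 0, np.float64(-0.0372), 0.0], [0, 0, 0, np.float64(0.0216), 0, np.float64(-0.0455), 0.0], [0, 0, 0, np.float64(0.0281), 0, np.float64(-0.0533), 0.0], [0, 0, 0, np.float64(0.0352), 0, np.float64(-0.0605), 0.0], [0, 0, 0, np.float64(0.0429), 0, np.float64(-0.0671), 0.0], [0, 0, 0, np.float64(0.0511), 0, np.float64(-0.0731), 0.0], [0, 0, 0, np.float64(0.0597), 0, np.float64(-0.0784), 0.0], [0, 0, 0, np.float64(0.0688), 0, np.float64(-0.0829), 0.0], [0, 0, 0, np.float64(0.0782), 0, np.float64(-0.0866), 0.0]]
[[0, 0, 0, np.float64(0.0081), 0, np.float64(-0.0025), 0.0], [0, 0, 0, np.float64(0.0163), 0, np.float64(-0.0045), 0.0], [0, 0, 0, np.float64(0.0246), 0, np.float64(-0.0059), 0.0], [0, 0, 0, np.float64(0.033), 0, np.float64(-0.0067), 0.0], [0, 0, 0, np.float64(0.0414), 0, np.float64(-0.0069), 0.0], [0, 0, 0, np.float64(0.0499), 0, np.float64(-0.0065), 0.0], [0, 0, 0, np.float64(0.0583), 0, np.float64(-0.0056), 0.0], [0, 0, 0, np.float64(0.0666), 0, np.float64(-0.0041), 0.0], [0, 0, 0, np.float64(0.0747), 0, np.float64(-0.002), 0.0], [0, 0, 0, np.float64(0.0828), 0, np.float64(0.0006), 0.0], [0, 0, 0, np.float64(0.0906), 0, np.float64(0.0038), 0.0], [0, 0, 0, np.float64(0.0981), 0, np.float64(0.0076), 0.0]]
```

{"api": "play_rows", "payload": {
  "targets": [
    [0,0,-0.4,0.0015,-0.002,0.05,0.06],
    [0,0,-0.4,0.0015,-0.002,0.09,0.06],
    [0,0,-0.4,0.0015,-0.002,0.12,0.06],
    [0,0,-0.4,0.0015,-0.002,0.1365,0.06],
    [0,0,-0.4,0.0015,-0.002,0.1365,0.06],
    [0,0,-0.4,0.0015,-0.002,0.1365,0.0],
    [0,0,-0.4,0.0015,-0.002,0.1365,0.0],
    [0,0,-0.4,0.0015,-0.002,0.1365,0.0],
    [0,0,-0.4,0.0015,-0.002,0.1365,0.0],
    [0,0,-0.4,0.0015,-0.002,0.1365,0.0],
    [0,0,-0.4,0.0015,-0.002,0.1365,0.0],
    [0,0,-0.4,0.0015,-0.002,0.1365,0.0]
  ]
}}

```text
clock: 3.65
tcp_pos: [0.484, -0.1343, 0.0348]
eef_rot: [[0.941, -0.338, 0.002], [-0.338, -0.941, -0.003], [0.003, 0.002, -1.0]]
ft_force: [-1.2, -5.8, 0.3]
grip_width: 0.0215
grasp_force: 58.7
```

{"api": "play_rows", "payload": {
  "targets": [
    [0,0,0,0.0028,0,-0.0098,0],
    [0,0,0,0.0064,0,-0.0192,0],
    [0,0,0,0.0107,0,-0.0284,0],
    [0,0,0,0.0158,0,-0.0372,0],
    [0,0,0,0.0216,0,-0.0455,0],
    [0,0,0,0.0281,0,-0.0533,0],
    [0,0,0,0.0352,0,-0.0605,0],
    [0,0,0,0.0429,0,-0.0671,0],
    [0,0,0,0.0511,0,-0.0731,0],
    [0,0,0,0.0597,0,-0.0784,0],
    [0,0,0,0.0688,0,-0.0829,0],
    [0,0,0,0.0782,0,-0.0866,0]
  ]
}}

```text
clock: 4.85
tcp_pos: [0.5547, -0.16, 0.1189]
eef_rot: [[0.941, -0.338, -0.005], [-0.338, -0.941, -0.001], [-0.004, 0.003, -1.0]]
ft_force: [-1.1, -5.5, -10.9]
grip_width: 0.0216
grasp_force: 59.3
```

```bash
python3 - <<'E'
from h import *
s=manip.read_state(); print(s['tcp_pos'],s['ft_force'],s['grip_width'],s['grasp_force'])
p=cap('side'); t=p['frame'][120:320,200:480]; cv2.imwrite('pics/s2.png',cv2.resize(t,None,fx=2.5,fy=2.5))
E
```

```text
[ 0.55470391 -0.16004234  0.11894683] [ -1.12336776  -5.5379049  -10.91323555] 0.021586762272911526 59.27842475473881
```

View pics/s2.png

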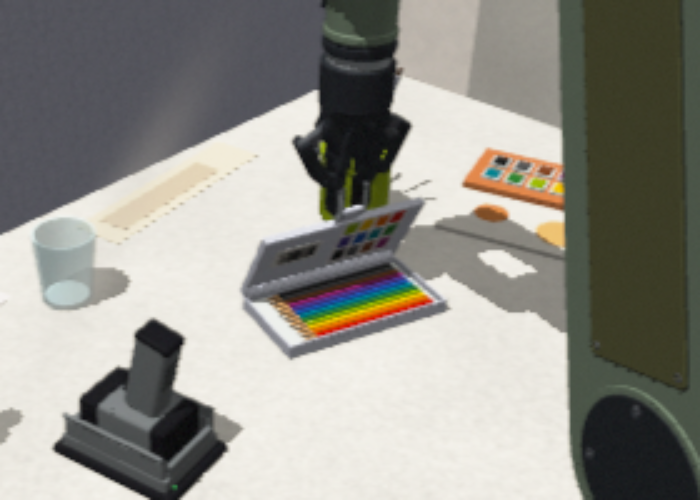

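The lid is coming up, at about 1.2 rad, with the tab held. I'll carry on to the stop, then release and rise.

{"api": "play_rows", "payload": {
  "targets": [
    [0,0,0,0.0081,0,-0.0025,0],
    [0,0,0,0.0163,0,-0.0045,0],
    [0,0,0,0.0246,0,-0.0059,0],
    [0,0,0,0.033,0,-0.0067,0],
    [0,0,0,0.0414,0,-0.0069,0],
    [0,0,0,0.0499,0,-0.0065,0],
    [0,0,0,0.0583,0,-0.0056,0],
    [0,0,0,0.0666,0,-0.0041,0],
    [0,0,0,0.0747,0,-0.002,0],
    [0,0,0,0.0828,0,0.0006,0],
    [0,0,0,0.0906,0,0.0038,0],
    [0,0,0,0.0981,0,0.0076,0],
    [0,0,0,0.0981,0,0.0076,0],
    [0,0,0,0.0981,0,0.0076,0]
  ]
}}

```text
clock: 6.3
tcp_pos: [0.6507, -0.1949, 0.1149]
eef_rot: [[0.941, -0.339, 0.004], [-0.339, -0.941, -0.005], [0.006, 0.003, -1.0]]
ft_force: [0.3, -5.2, 2.5]
grip_width: 0.0156
grasp_force: 62.5
```

```bash
python3 - <<'E'
from h import *
p=cap('side'); t=p['frame'][150:290,270:430]; cv2.imwrite('pics/s3.png',cv2.resize(t,None,fx=4,fy=4,interpolation=cv2.INTER_CUBIC))
E
```

```text
(no output)
```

View pics/s3.png

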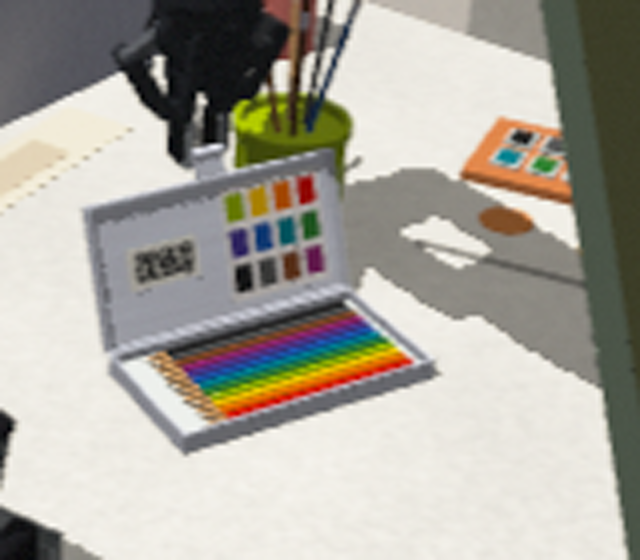

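The lid is well open (tab at (208,160)), but the fingers look to have slipped behind it. I'll measure the angle.

```bash
cat > q.py <<'E'
from h import *
v=[.5455,-.1567,-.347]
for n in('side','top'):
    p=cap(n); r=manip.outline_of(p,'lid_tab'); 
    for d in r[:2]:
        m=d['pixels'].astype(np.float32); 
        f=lambda q:tin_parts(v+[q])[1:]
        qs=np.arange(1.0,2.11,.02); c=[cost(q,f,[(p,m)]) for q in qs]; i=int(np.argmin(c)); print(n,d['confidence'],d['location'],m.sum(),qs[i].round(2),round(c[i],3))
E
python3 q.py
```

```text
side 0.68 [207.9, 324.4] 2368.0 1.86 0.042
side 0.29 [282.9, 262.0] 1530.0 1.0 1.764
top 0.87 [190.6, 334.9] 1132.0 1.38 1.144
top 0.61 [229.6, 206.3] 1199.0 1.38 1.364
```

{"api": "play_rows", "payload": {
  "targets": [
    [0,0,0,0,0,0,0.05],
    [0,0,0,0,0,0,0.05],
    [0,0,0,0,0,0,0.05],
    [0,0,0,0,0,0,0.05],
    [0,0,0,0,0,-0.04,0.05],
    [0,0,0,0,0,-0.08,0.05],
    [0,0,0,0,0,-0.08,0.0],
    [0,0,0,-0.04,0,-0.08,0.0],
    [0,0,0,-0.07,0,-0.08,0],
    [0,0,0,-0.07,0,-0.08,0],
    [0,0,0,-0.07,0,-0.08,0],
    [0,0,0,-0.07,0,-0.08,0]
  ]
}}

```text
clock: 7.75
tcp_pos: [0.5842, -0.1689, 0.193]
eef_rot: [[0.941, -0.338, 0.002], [-0.338, -0.941, -0.001], [0.002, 0.0, -1.0]]
ft_force: [-0.1, -0.1, -0.3]
grip_width: -0.0002
grasp_force: 0.0
```

```bash
cat >> h.py <<'E'
TV=[.5455,-.1567,-.347]
def tinw(x,y,z): return Rz(TV[2])@np.array([x,y,z])+[TV[0],TV[1],0]
def wtin(p): return Rz(TV[2]).T@(np.array(p)-[TV[0],TV[1],0])
E
python3 - <<'E'
from h import *
s=manip.read_state(); print(wtin(s['tcp_pos']),s['grip_width'],s['ft_force'])
row(tinw(.045,0,.10),goal(TV[2])); row(tinw(.078,0,.10),goal(TV[2]))
E
python3 q.py
```

```text
[0.04051635 0.00164417 0.1929531 ] -0.000220943993823034 [-0.07946999 -0.11019797 -0.30763295]
row [0.0, -0.1, 0.12] [0.0043, 0.0017, 0.093] n>= 1.9
row [0.0, -0.1, 0.12] [0.0373, 0.0017, 0.093] n>= 2.0
side 0.97 [210.0, 324.3] 2490.0 1.88 0.042
top 0.76 [193.5, 336.6] 1076.0 1.46 0.848
```

{"api": "play_rows", "payload": {
  "targets": [
    [0,0,0,0.004,0.0017,0.05,0],
    [0,0,0,0.004,0.0017,0.093,0],
    [0,0,0,0.004,0.0017,0.093,0],
    [0,0,0,0.015,0.0017,0.093,0],
    [0,0,0,0.023,0.0017,0.093,0],
    [0,0,0,0.029,0.0017,0.093,0],
    [0,0,0,0.034,0.0017,0.093,0],
    [0,0,0,0.034,0.0017,0.093,0]
  ]
}}

```text
clock: 8.75
tcp_pos: [0.6162, -0.1824, 0.1011]
eef_rot: [[0.941, -0.338, 0.003], [-0.338, -0.941, -0.001], [0.003, 0.0, -1.0]]
ft_force: [-0.4, -0.4, 0.4]
grip_width: 0.0002
grasp_force: 0.0
```

{"api": "play_rows", "payload": {
  "targets": [
    [0,0,0,0.002,0,0,0],
    [0,0,0,0.004,0,0,0],
    [0,0,0,0.004,0,0,0]
  ]
}}

```text
clock: 9.05
tcp_pos: [0.6182, -0.183, 0.0994]
eef_rot: [[0.941, -0.338, -0.0], [-0.338, -0.941, 0.0], [-0.0, -0.0, -1.0]]
ft_force: [-0.2, 0.5, 0.1]
grip_width: 0.0001
grasp_force: 0.0
```

{"api": "play_rows", "payload": {
  "targets": [
    [0,0,0,0.002,0,0,0],
    [0,0,0,0.004,0,0,0],
    [0,0,0,0.005,0,0,0],
    [0,0,0,0.005,0,0,0]
  ]
}}

```text
clock: 9.45
tcp_pos: [0.6229, -0.1847, 0.0992]
eef_rot: [[0.941, -0.338, -0.001], [-0.338, -0.941, 0.0], [-0.001, -0.0, -1.0]]
ft_force: [-0.7, 0.2, -0.9]
grip_width: 0.0001
grasp_force: 0.4
```

{"api": "play_rows", "payload": {
  "targets": [
    [0,0,0,0.002,0,0,0],
    [0,0,0,0.004,0,0,0],
    [0,0,0,0.004,0,0,0]
  ]
}}

```text
clock: 9.75
tcp_pos: [0.6242, -0.1851, 0.099]
eef_rot: [[0.941, -0.338, -0.007], [-0.338, -0.941, 0.002], [-0.007, 0.0, -1.0]]
ft_force: [-8.4, 1.9, 4.6]
grip_width: -0.0
grasp_force: 4.2
```

The finger is blocked at 8 N at the expected stop position, well above the 1–2 N the hinge needs, so the lid is at its stop. Back off and go above the scanner.

{"api": "play_rows", "payload": {
  "targets": [
    [0,0,0,-0.03,0,0,0],
    [0,0,0,-0.05,0,-0.03,0],
    [0,0,0,-0.06,0,-0.08,0],
    [0,0,0,-0.06,0,-0.12,0.06],
    [0,0,0,-0.06,0,-0.12,0.06],
    [0,0,0,-0.06,0,-0.12,0.06]
  ]
}}

```text
clock: 10.35
tcp_pos: [0.5719, -0.1665, 0.222]
eef_rot: [[0.941, -0.338, 0.005], [-0.338, -0.941, -0.002], [0.006, 0.0, -1.0]]
ft_force: [0.5, 0.1, 0.3]
grip_width: 0.0433
grasp_force: 0.0
```

```bash
python3 - <<'E'
from h import *
row([.518-.045,.1567-.008,.235],goal(.17))
E
python3 q.py
```

```text
row [0.11, -0.32, -29.51] [-0.1996, -0.2631, -0.0143] n>= 6.6
side 0.62 [209.6, 320.6] 2410.0 1.94 0.04
top 0.67 [186.5, 331.1] 927.0 1.38 1.096
```

{"api": "play_rows", "payload": {
  "targets": [
    [0,-0.3,-29.5,-0.1996,-0.2631,-0.0143,0.0854],
    [0,-0.3,-29.5,-0.1996,-0.2631,-0.0143,0.0854],
    [0,-0.3,-29.5,-0.1996,-0.2631,-0.0143,0.0854],
    [0,-0.3,-29.5,-0.1996,-0.2631,-0.0143,0.0854],
    [0,-0.3,-29.5,-0.1996,-0.2631,-0.0143,0.0854],
    [0,-0.3,-29.5,-0.1996,-0.2631,-0.0143,0.0854],
    [0,-0.3,-29.5,-0.1996,-0.2631,-0.0143,0.0854],
    [0,-0.3,-29.5,-0.1996,-0.2631,-0.0143,0.0854],
    [0,-0.3,-29.5,-0.1996,-0.2631,-0.0143,0.0854],
    [0,-0.3,-29.5,-0.1996,-0.2631,-0.0143,0.0854]
  ]
}}

```text
clock: 11.55
tcp_pos: [0.4715, 0.1485, 0.2329]
eef_rot: [[0.986, 0.168, -0.007], [0.168, -0.986, -0.0], [-0.007, -0.001, -1.0]]
ft_force: [0.2, 0.0, 0.8]
grip_width: 0.0857
grasp_force: 0.0
```

```bash
python3 - <<'E'
from h import *
P,out=pickle.load(open('o0.pkl','rb'))
p=cap('wrist')
r={t:manip.outline_of(p,t) for t in('cradle','scanner','scanner_grip','scanner_window')}
for t,a in r.items(): print(t,[(d['confidence'],d['location'],d['pixels'].sum()) for d in a])
m=np.zeros((420,560),bool)
for t,a in r.items():
    if a: m|=a[0]['pixels']
pickle.dump((p,r),open('w2.pkl','wb'))
v,c=fit([.538,.160,.17],cr_parts,[(p,m.astype(np.float32))],[.006,.006,.05],True); print(v.round(4),c)
f=cv2.resize(p['frame'],None,fx=1.4,fy=1.4,interpolation=cv2.INTER_CUBIC)
for B in cr_parts(v):
    cv2.polylines(f,[cv2.convexHull(((proj(p,B,True)+.5)*1.4).astype(np.int32))],True,(0,0,255),1)
cv2.imwrite('pics/w2.png',f)
E
```

```text
cradle [(0.76, [109.9, 309.1], np.int64(4168))]
scanner [(0.61, [123.8, 280.1], np.int64(6284))]
scanner_grip [(0.96, [121.8, 281.3], np.int64(6314))]
scanner_window [(0.8, [122.0, 279.0], np.int64(6308))]
[0.5384 0.1613 0.1824] 0.07148493826389313
```

View pics/w2.png

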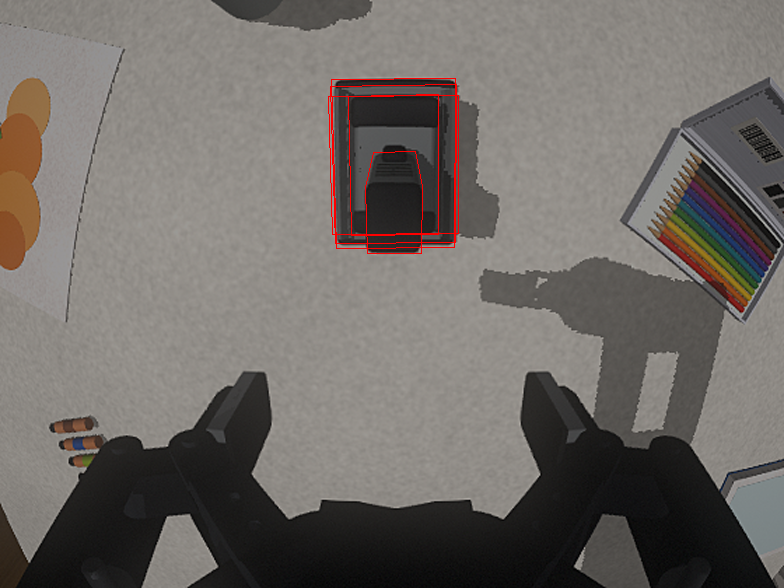

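The overlay matches the cradle and the handle (366–421 px), with the tool yaw aligned. Computing the descent.

```bash
python3 - <<'E'
from h import *
row([.518,.1575,.104],goal(.174))
E
```

```text
row [-0.07, 0.3, -0.34] [0.0478, -0.0011, 0.1294] n>= 2.8
```

{"api": "play_rows", "payload": {
  "targets": [
    [0,0.3,-0.3,0.0478,-0.0011,0.02,0.0854],
    [0,0.3,-0.3,0.0478,-0.0011,0.05,0.0854],
    [0,0.3,-0.3,0.0478,-0.0011,0.09,0.0854],
    [0,0.3,-0.3,0.0478,-0.0011,0.12,0.0854],
    [0,0.3,-0.3,0.0478,-0.0011,0.1294,0.0854],
    [0,0.3,-0.3,0.0478,-0.0011,0.1294,0.0854],
    [0,0.3,-0.3,0.0478,-0.0011,0.1294,0.0],
    [0,0.3,-0.3,0.0478,-0.0011,0.1294,0.0],
    [0,0.3,-0.3,0.0478,-0.0011,0.1294,0.0],
    [0,0.3,-0.3,0.0478,-0.0011,0.1294,0.0],
    [0,0.3,-0.3,0.0478,-0.0011,0.1294,0.0],
    [0,0.3,-0.3,0.0478,-0.0011,0.1294,0.0],
    [0,0.3,-0.3,0.0478,-0.0011,0.1294,0.0],
    [0,0.3,-0.3,0.0478,-0.0011,0.1294,0.0]
  ]
}}

```text
clock: 13.2
tcp_pos: [0.5187, 0.1586, 0.1056]
eef_rot: [[0.985, 0.174, 0.002], [0.174, -0.985, 0.001], [0.003, -0.001, -1.0]]
ft_force: [-0.2, -1.4, 6.3]
grip_width: 0.0274
grasp_force: 59.5
```

```bash
cat >> h.py <<'E'
OFF=np.array([.0674,0,.0626])  # window in tool frame
def aim(dist,pitch=np.radians(22)):
    R=goal(TV[2],-pitch); L,l=lidT(1.99); lab=tinw(*(L@np.array([-.052,.045,.006])+l))
    return lab-dist*R[:,0]-R@OFF,R
E
python3 - <<'E'
from h import *
s=manip.read_state(); print(s['tcp_pos'])
s1=dict(tcp_pos=np.array(s['tcp_pos'])+[0,0,.1],eef_rot=s['eef_rot'])
p,R=aim(.17); print(p,R.round(2).tolist()); row(p,R,s1)
print(aim(.1)[0])
E
```

```text
[0.51872818 0.15861303 0.10559473]
[ 0.44982079 -0.07424717  0.20802861] [[0.87, -0.34, -0.35], [-0.32, -0.94, 0.13], [-0.37, 0.0, -0.93]]
row [5.65, -21.62, 29.57] [-0.1084, 0.2173, -0.0029] n>= 4.9
[ 0.51085526 -0.09631922  0.18180615]
```

{"api": "play_rows", "payload": {
  "targets": [
    [0,0,0,0,0,-0.01,0],
    [0,0,0,0,0,-0.02,0],
    [0,0,0,0,0,-0.035,0],
    [0,0,0,0,0,-0.06,0],
    [0,0,0,0,0,-0.08,0],
    [0,0,0,0,0,-0.1,0],
    [0,0,0,0,0,-0.1,0],
    [0,0,0,0,0,-0.1,0]
  ]
}}

```text
clock: 14.0
tcp_pos: [0.5176, 0.1585, 0.2042]
eef_rot: [[0.985, 0.174, 0.0], [0.174, -0.985, 0.001], [0.001, -0.001, -1.0]]
ft_force: [-1.0, -0.1, -1.7]
grip_width: 0.0275
grasp_force: 59.2
```

{"api": "play_rows", "payload": {
  "targets": [
    [0.6,-2.2,3,-0.011,0.022,0,0],
    [1.1,-4.3,5.9,-0.022,0.043,0,0],
    [1.7,-6.5,8.9,-0.033,0.065,0,0],
    [2.3,-8.6,11.8,-0.043,0.087,0,0],
    [2.8,-10.8,14.8,-0.054,0.109,0,0],
    [3.4,-13,17.7,-0.065,0.13,0,0],
    [4,-15.1,20.7,-0.076,0.152,-0.001,0],
    [4.5,-17.3,23.7,-0.087,0.174,-0.002,0],
    [5.1,-19.5,26.6,-0.098,0.196,-0.003,0],
    [5.65,-21.6,29.6,-0.1084,0.2173,-0.003,0],
    [5.65,-21.6,29.6,-0.1084,0.2173,-0.003,0],
    [5.65,-21.6,29.6,-0.1084,0.2173,-0.003,0]
  ]
}}

```text
clock: 15.2
tcp_pos: [0.4481, -0.0744, 0.2053]
eef_rot: [[0.87, -0.342, -0.356], [-0.316, -0.94, 0.129], [-0.379, 0.0, -0.926]]
ft_force: [0.3, 0.9, -1.6]
grip_width: 0.0276
grasp_force: 59.8
```

```bash
python3 - <<'E'
from h import *
s=manip.read_state(); print(wtin(s['tcp_pos']),np.round(s['eef_rot'],3).tolist())
p=cap('wrist'); ps=cap('side'); R=np.array(s['eef_rot']); t=np.array(s['tcp_pos'])
f=p['frame'].copy()
# predicted scanner head, handle
hd=box(-34,62,-30,30,0,42)+[.0054,0,-.0836]; hd=hd*[1,-1,-1]; 
hh=(box(-18,18,-14,14,0,86)@Ry(-.2).T+[.0055+.0054,0,.040-.0836])*[1,-1,-1]
q=1.99; L,l=lidT(q)
lb=np.array([tinw(*(L@np.array([x,y,.006])+l)) for x in(-.067,-.037) for y in(.017,.073)])
def dr(p,fish,sc):
    f=cv2.resize(p['frame'],None,fx=sc,fy=sc,interpolation=cv2.INTER_CUBIC)
    for B in [hd@R.T+t,hh@R.T+t,lb]+tin_parts(TV+[q]):
        cv2.polylines(f,[cv2.convexHull(((proj(p,B,fish)+.5)*sc).astype(np.int32))],True,(0,0,255),1)
    return f
a=dr(p,True,1.4)[:420]; b=dr(ps,False,3)[330:930,600:1400]; b=b[:,:784]
cv2.imwrite('pics/w3.png',cv2.resize(np.vstack([a,b[:500]]),None,fx=.64,fy=.64,interpolation=cv2.INTER_AREA))
E
```

```text
[-0.11958361  0.04430012  0.2053185 ] [[0.87, -0.342, -0.356], [-0.316, -0.94, 0.129], [-0.379, 0.0, -0.926]]
```

View pics/w3.png

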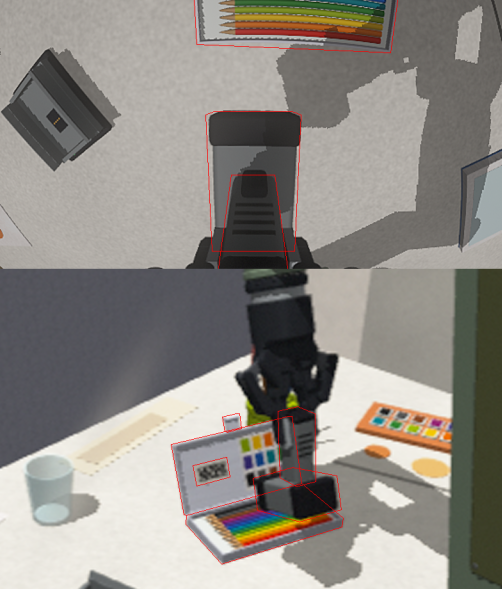

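The scanner and label overlays agree with the images to within 1–2 mm. In the side half, the label outline sits on the printed label at (212,471). Approach to 10 cm and hold.

```bash
python3 - <<'E'
from h import *
row(*aim(.1))
E
```

```text
row [0.02, 0.18, 0.0] [0.0707, 0.0001, -0.0027] n>= 1.4
```

{"api": "play_rows", "payload": {
  "targets": [
    [0,0.2,0,0.015,0,-0.001,0],
    [0,0.2,0,0.03,0,-0.0015,0],
    [0,0.2,0,0.045,0,-0.002,0],
    [0,0.2,0,0.06,0,-0.0025,0],
    [0,0.2,0,0.0707,0,-0.0025,0],
    [0,0.2,0,0.0707,0,-0.0025,0],
    [0,0.2,0,0.0707,0,-0.0025,0],
    [0,0.2,0,0.0707,0,-0.0025,0]
  ]
}}

```text
clock: 16.1
tcp_pos: [0.5109, -0.0966, 0.1828]
eef_rot: [[0.872, -0.34, -0.351], [-0.316, -0.94, 0.126], [-0.373, 0.001, -0.928]]
ft_force: [0.2, -0.3, -1.7]
grip_width: 0.0274
grasp_force: 59.7
```

```bash
python3 - <<'E'
from h import *
s=manip.read_state(); R=np.array(s['eef_rot']); t=np.array(s['tcp_pos'])
p,G=aim(.1); print('err',(R.T@(t-p)).round(4))
ps=cap('side'); pw=cap('wrist')
import itertools
hd=(box(-34,62,-30,30,0,42)+[.0054,0,-.0836])*[1,-1,-1]
L,l=lidT(1.99); lb=np.array([tinw(*(L@np.array([x,y,.006])+l)) for x in(-.067,-.037) for y in(.017,.073)])
def dr(p,fish,sc):
    f=cv2.resize(p['frame'],None,fx=sc,fy=sc,interpolation=cv2.INTER_CUBIC)
    for B in [hd@R.T+t,lb]:
        cv2.polylines(f,[cv2.convexHull(((proj(p,B,fish)+.5)*sc).astype(np.int32))],True,(0,0,255),1)
    return f
a=dr(pw,True,1.4)[:400,150:600]; b=dr(ps,False,4)[640:1000,1080:1530]
cv2.imwrite('pics/w4.png',np.vstack([a,b])[:,:].copy() if 0 else cv2.resize(np.vstack([a,b]),None,fx=.78,fy=.78))
E
```

```text
err [-0.0002  0.0003 -0.0009]
```

View pics/w4.png

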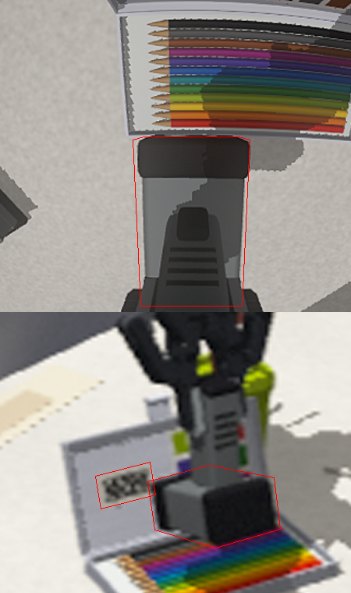

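The overlay centres on the label at (126,486), and the head outline matches the scanner with clear air to the lid. Hold still.

{"api": "play_rows", "payload": {
  "targets": [
    [0,0,0,0,0,0,0],
    [0,0,0,0,0,0,0],
    [0,0,0,0,0,0,0],
    [0,0,0,0,0,0,0],
    [0,0,0,0,0,0,0],
    [0,0,0,0,0,0,0],
    [0,0,0,0,0,0,0],
    [0,0,0,0,0,0,0],
    [0,0,0,0,0,0,0],
    [0,0,0,0,0,0,0],
    [0,0,0,0,0,0,0],
    [0,0,0,0,0,0,0],
    [0,0,0,0,0,0,0],
    [0,0,0,0,0,0,0],
    [0,0,0,0,0,0,0],
    [0,0,0,0,0,0,0],
    [0,0,0,0,0,0,0],
    [0,0,0,0,0,0,0],
    [0,0,0,0,0,0,0],
    [0,0,0,0,0,0,0]
  ]
}}

```text
clock: 18.2
tcp_pos: [0.5113, -0.0971, 0.1826]
eef_rot: [[0.872, -0.341, -0.351], [-0.316, -0.94, 0.126], [-0.373, 0.001, -0.928]]
ft_force: [-0.5, 0.2, -1.3]
grip_width: 0.0272
grasp_force: 59.7
```

```bash
python3 - <<'E'
from h import *
s=manip.read_state(); print(s['tcp_pos'],np.abs(s['joint_vel']).max())
p,G=aim(.17)
# after retreat: back 0.07 along tool x; then return above cradle, 0.1 above grasp pose
R=np.array(s['eef_rot']); s1=dict(tcp_pos=np.array(s['tcp_pos'])-.07*R[:,0],eef_rot=R)
row([.5187,.1586,.2056],goal(.175),s1)
E
```

```text
[ 0.51129473 -0.09711543  0.18256137] 0.0018323227031522256
row [-5.67, 21.41, -29.59] [-0.0131, -0.2429, 0.0083] n>= 4.9
```

{"api": "play_rows", "payload": {
  "targets": [
    [0,0,0,-0.02,0,0,0],
    [0,0,0,-0.045,0,0,0],
    [0,0,0,-0.07,0,0,0],
    [-0.6,2.1,-3,-0.071,-0.024,0.001,0],
    [-1.1,4.3,-5.9,-0.073,-0.049,0.002,0],
    [-1.7,6.4,-8.9,-0.074,-0.073,0.003,0],
    [-2.3,8.6,-11.8,-0.075,-0.097,0.003,0],
    [-2.8,10.7,-14.8,-0.077,-0.121,0.004,0],
    [-3.4,12.8,-17.8,-0.078,-0.146,0.005,0],
    [-4,15,-20.7,-0.079,-0.17,0.006,0],
    [-4.5,17.1,-23.7,-0.08,-0.194,0.007,0],
    [-5.1,19.3,-26.6,-0.082,-0.219,0.0075,0],
    [-5.67,21.4,-29.6,-0.0831,-0.2429,0.0083,0],
    [-5.67,21.4,-29.6,-0.0831,-0.2429,0.0083,0],
    [-5.67,21.4,-29.6,-0.0831,-0.2429,0.0083,0]
  ]
}}

```text
clock: 19.7
tcp_pos: [0.5181, 0.1587, 0.2055]
eef_rot: [[0.985, 0.175, -0.001], [0.175, -0.985, -0.001], [-0.002, 0.0, -1.0]]
ft_force: [-0.3, -0.2, -1.9]
grip_width: 0.0275
grasp_force: 59.9
```

```bash
python3 - <<'E'
from h import *
row([.5187,.1586,.1060],goal(.175))
E
```

```text
row [0.02, 0.09, 0.06] [0.0008, 0.0002, 0.0995] n>= 2.0
```

{"api": "play_rows", "payload": {
  "targets": [
    [0,0.1,0,0.0008,0,0.03,0],
    [0,0.1,0,0.0008,0,0.055,0],
    [0,0.1,0,0.0008,0,0.07,0],
    [0,0.1,0,0.0008,0,0.078,0],
    [0,0.1,0,0.0008,0,0.084,0],
    [0,0.1,0,0.0008,0,0.09,0],
    [0,0.1,0,0.0008,0,0.09,0],
    [0,0.1,0,0.0008,0,0.09,0]
  ]
}}

```text
clock: 20.5
tcp_pos: [0.5199, 0.1587, 0.1163]
eef_rot: [[0.985, 0.174, 0.003], [0.174, -0.985, 0.001], [0.003, -0.0, -1.0]]
ft_force: [0.1, 0.6, -3.0]
grip_width: 0.0275
grasp_force: 60.1
```

{"api": "play_rows", "payload": {
  "targets": [
    [0,0,0,0,0,0.004,0],
    [0,0,0,0,0,0.007,0],
    [0,0,0,0,0,0.0095,0],
    [0,0,0,0,0,0.0095,0],
    [0,0,0,0,0,0.0095,0]
  ]
}}

```text
clock: 21.0
tcp_pos: [0.5194, 0.1588, 0.106]
eef_rot: [[0.985, 0.174, 0.001], [0.174, -0.985, 0.0], [0.001, -0.0, -1.0]]
ft_force: [-0.3, 0.2, -1.1]
grip_width: 0.0273
grasp_force: 60.0
```

{"api": "play_rows", "payload": {
  "targets": [
    [0,0,0,0,0,0.001,0],
    [0,0,0,0,0,0.001,0],
    [0,0,0,0,0,0.001,0.0854],
    [0,0,0,0,0,0.001,0.0854],
    [0,0,0,0,0,0.001,0.0854],
    [0,0,0,0,0,0.001,0.0854],
    [0,0,0,0,0,0.001,0.0854],
    [0,0,0,0,0,0.001,0.0854],
    [0,0,0,0,0,-0.03,0.0854],
    [0,0,0,0,0,-0.07,0.0854],
    [0,0,0,0,0,-0.1,0.0854],
    [0,0,0,-0.04,0,-0.13,0.0854],
    [0,0,0,-0.046,0,-0.13,0.0854],
    [0,0,0,-0.046,0,-0.13,0.0854],
    [0,0,0,-0.046,0,-0.13,0.0854]
  ]
}}

```text
clock: 22.5
tcp_pos: [0.4737, 0.1506, 0.235]
eef_rot: [[0.985, 0.174, 0.0], [0.174, -0.985, 0.0], [0.0, -0.0, -1.0]]
ft_force: [-0.0, 0.0, 0.1]
grip_width: 0.0851
grasp_force: 0.0
```

```bash
python3 - <<'E'
from h import *
P,o=pickle.load(open('o0.pkl','rb')); p0,_=pickle.load(open('w2.pkl','rb'))
pw=cap('wrist'); ps=cap('side')
d=cv2.absdiff(ps['frame'],P['side']['frame'])[230:350,200:310]
W=pw['frame'][40:200,210:360]; 
parts=cr_parts([.538,.161,.174])
f=cv2.resize(pw['frame'],None,fx=2,fy=2,interpolation=cv2.INTER_CUBIC)
for B in parts[3:]: cv2.polylines(f,[cv2.convexHull(((proj(pw,B,True)+.5)*2).astype(np.int32))],True,(0,0,255),1)
a=f[80:400,420:720]; b=cv2.resize(p0['frame'],None,fx=2,fy=2)[80:400,420:720]
c=np.hstack([cv2.resize(x[230:350,200:310],(300,320)) for x in(P['side']['frame'],ps['frame'])])
cv2.imwrite('pics/w5.png',np.hstack([np.vstack([np.hstack([b,a])]),])if 0 else cv2.resize(np.vstack([np.hstack([b,a]),c]),None,fx=.93,fy=.93))
print(d.mean())
E
python3 q.py
```

```text
6.190126262626262
side 0.94 [210.4, 321.9] 2369.0 1.94 0.062
top 0.56 [198.5, 359.7] 2772.0 1.96 0.059
```

View pics/w5.png

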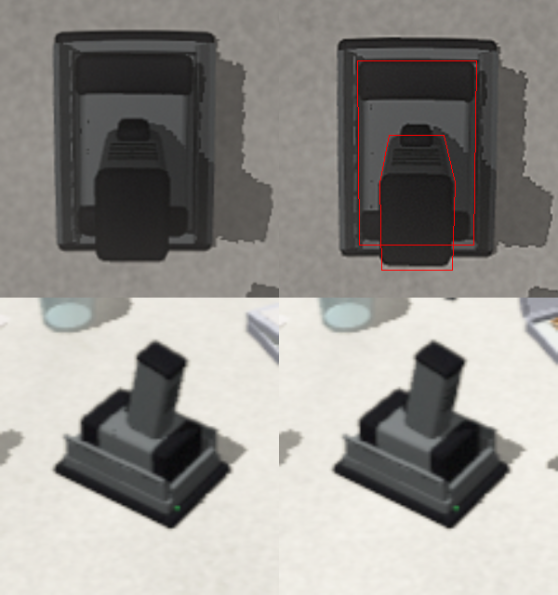

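The before and after views match: the scanner is fully down in its cradle (head at (415,80) in the right crop, within about 1 mm of before), and the lid measures about 1.95 rad. Handing in.

```bash
python3 -c "
from workcell import manip; print(manip.hand_in())"
```

```text
the job is handed in; nothing more can be done
None
```

The job is handed in, though no verdict came back: lid measured at about 1.95 rad, scanner held on the label from about 10 cm for 2 s, then back fully down in its cradle, bystanders not approached.

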